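# Shut the meter case and snap its hasp onto the catch

## Task

Close up the meter's carrying case: press its hinged lid down shut, then swing the steel hasp at the front of the case over onto the lid and press its tongue down past the spring catch until it snaps fully home, flat. Keep pressing down firmly on the tongue and finish like that, still pressing it, without letting go or lifting away. Leave the solder spool, the tape roll and the side cutters beside the case where they lie.

Things in the scene. Friction and masses are not known exactly. Their poses are not given: they have to be found in the camera images.
- case: black plastic carrying case, fixed to the bench, 140 (x) x 200 (y) x 50 mm tray with 4 mm walls and a multimeter lying inside (below the rim). Origin: centre of the tray's underside. Its x axis points from the hasp side (front, toward the robot give or take the yaw) to the lid-hinge side, y to the left, z up.
- lid (a joint): angle of the grey lid about its hinge along the case's rear (+x) rim, axis 70 mm behind the case's centre and 50 mm above the bench. 0 = shut (lid level, its top 60 mm above the bench), grows as the front edge rises; stops at 1.2 rad. A stiff hinge holds the lid at any angle; about 2 N downward near its front half closes it.
- lid_hinge (a point): point on the lid's hinge axis, middle of its width.
- lid_edge (a point): middle of the lid's front edge, on its upper face, 142 mm from the hinge axis. The lid is 144 x 204 mm and 8 mm thick, plain on top except for two low ribs near its sides and the catch in the middle; press beside the catch, for instance 55 mm left or right of the middle.
- catch (a point): middle of the catch's round steel nose (6 mm diameter, 20 mm wide), a spring bolt sticking out toward the hasp from a black housing 18 x 34 mm, 19 mm high, on the middle of the lid. Lid shut: the nose is 72 mm above the bench, 3.5 mm in front of the case's centre; the housing's top is 78 mm up. The nose gives way backward when the tongue's end is forced down past it, then springs out above it.
- hasp (a joint): angle of the steel hasp about its pin: 0 = level over the lid, fully home (hard stop); grows as it swings up and toward the front (1.57 upright, more leans out from the lid), to 2.3. It stays where left. Lid shut, its end meets the catch at about 0.16; pressed on the pad it needs 8 to 15 N to pass, the force drops suddenly at about 0.09, the stop follows within 7 mm.
- hasp_hinge (a point): point on the hasp's pin axis (parallel to the case's y), middle of its width; 78 mm in front of the case's centre and 66 mm above the bench.
- tongue: the hasp's flat steel tongue, 28 mm wide, 4 mm thick, reaching 75 mm from the pin with a rounded end. Origin on the pin; x along the tongue toward its end, z out of the face that is uppermost when it lies over the lid. When home its upper face is 68 mm above the bench.
- hasp_pad (a point): centre of the round press pad (18 mm diameter) on that face of the tongue, 46 mm from the pin; press here.
- hasp_tip (a point): middle of the tongue's free end, 75 mm from the pin.
- spool: bystander: solder spool, 54 mm diameter, 42 mm tall, standing on the 2 mm cutting mat left of the case. Origin: centre of its underside.
- tape: bystander: roll of black tape, 59 x 57 x 19 mm, lying on the 2 mm cutting mat left of the case, behind the spool. Origin: centre of its underside.
- cutter: bystander: side cutters, 42 x 121 x 11 mm, lying on the 2 mm cutting mat left of the case, nearer the robot than the spool. Origin: centre of its underside.

How it is judged:
By the outcome, as a careful person would: the job done as asked, in the order asked, and still so for the second after the job is handed in, while the arm keeps its last pose, push and grip.
It also fails if it takes over 48 s, if anything falls off the work surface, if the arm or the gripper's body presses on something with over 40 N, if the wrist force passes 120 N, or if a joint passes its speed limit or range.

## Robot

A 6-joint arm with a two-finger parallel gripper is mounted at the origin on a cart in front of the work surface, level with it; the furniture and walls round the work are solid. World frame = base frame: x ahead of the robot, y to its left, z up, the work surface at z = 0. Lengths are in m, angles in rad, forces in N, time in s.
With the tool pointing down it reaches from about 0.4 to 0.925 m from the base axis. Payload 12.5 kg.
Tool frame: the origin (TCP) lies between the finger pads; the fingertips stand 11 mm ahead of it and the grasp point (between the pads) lies 8 mm behind it; z points along the fingers, y is the line along which they close (so a half turn about z gives the same grasp; the last joint's range is limited). The gripper opens to 95 mm and grips with 3 to 60 N. Pads are 20 mm wide; open, the fingers measure 119 mm over their backs; the gripper's body (75 mm by 180 mm) begins 59 mm behind the grasp point.
Start: joints at [1.129, 0.491, 1.559, -0, 1.092, -0.106], TCP at [0.206, 0.59, 0.226] pointing down, gripper open.
Joint ranges: [-3.1, 3.1], [-0.84, 2.19], [0.05, 2.79], [-1.13, 4.28], [0.06, 2.93], [-2.69, 2.69]. Speed limits (rad/s): [2.22, 2.22, 2.79, 3.14, 3.14, 3.14].

## Interface

Orientations are given as a unit quaternion [w, x, y, z].
In Python, from cell import status, viewer, finish_job gives the robot as it stands.
- The arm moves only by the tool jog_arm, never from a script. Its argument "plan" is a list of rows, each a list of 7 numbers: the shift along the tool's x, y, z in units of 30 mm (1.0 is 30 mm), then the turn, a rotation vector about the tool's x, y, z in units of 6 degrees (1.0 is 6 degrees), then the opening, from 0 (shut) to 1 (fully open). A call has 1 to 5 rows; each row is the pose to reach, as a shift and turn from the pose commanded when the call began, along the tool's axes at that moment; what a row does not reach only later rows make up. A row lasts 1/8 s, in which the tool goes at most 62.5 mm and 10.7 degrees, less where a joint would pass 70% of its speed; a pose out of reach is approached as far as the arm can. A call with a gripper value outside its range is refused whole. The fingers move at their own pace and stop on an object; the grip force is fixed at half the most. Time passes only in rows, so rows that repeat a pose let the fingers close. It gives the time, the measured TCP pose, the force, the opening and the grip force at its end, in the units of the state.
- status.read_state(): the state, without advancing time (a new reading comes with each control period).
- viewer.read_camera(name): name is "scene" or "top"; returns (picture, depth): 384x512x3 uint8, red, green, blue; 384x512 float32, m along the optical axis (not along the pixel's ray), 0 where there is no reading.
- viewer.calibration(name): a dict with "fovy" (degrees; the focal length in pixels is half the picture's height over the tangent of half this angle, whatever the lens; pixels are square), "cx", "cy" (the principal point, pixels), "distortion" ([k1, k2, p1, p2, k3] as OpenCV has them; the pictures are not rectified), "xyz" and "rotation" of the camera in the world. Camera axes: x right, y up, looking along -z (the intrinsics and any distortion apply to the point x, -y, -z); pixel columns grow to the right and rows downward; lengths in m; the calibration is good to about 2 mm. A picture is of the moment at which its call begins. calibration takes no time and is no camera call.
- finish_job(): hands the job in; it is judged then, once.
The state is a dict: "clock": time; "joints": joint angles; "joint_vel": joint speeds; "effort": joint torques, N m; "ee_pos": TCP position; "eef_rot": TCP orientation; "wrist_force": force on the tool from outside, world axes, zero at the start; "moment": the same for the moment, N m; "gripper_width": finger opening in m; "grip_force": force on a finger pad.
Only numpy, scipy, OpenCV 4.12 (cv2) and the standard library are available. Lean on these libraries where they do the work, as an engineer would, in place of code of your own. Each camera call takes 0.05 s, during which the arm holds its last target. There are 200 camera calls.

## Working session

There is one attempt and no reset: what is moved stays moved. The work goes in short steps, Python scripts to look and compute and a tool call to move; the robot and the scene stay as the last step left them, time stands still between calls to the robot, and variables do not carry over. Pictures are saved under pics/ and viewed, at most 10 in all, crops included, and the job is handed in when it is done.

Besides the shell and the picture viewer there is one more tool, called after "Request:" by a JSON object that holds its "api" and its "payload", one argument or row to a line. jog_arm: Moves the arm, as the interface text tells. Its arguments: {"type":"object","properties":{"plan":{"type":"array"}},"required":["plan"]}

```bash
mkdir -p pics; ls; cat > h.py <<'E'
import numpy as np, cv2
from cell import status, viewer
def K(c,h=384):
    f=h/2/np.tan(np.radians(c["fovy"])/2)
    return np.array([[f,0,c["cx"]],[0,f,c["cy"]],[0,0,1]])
def rot(c):
    R=np.array(c["rotation"],float)
    if R.size==4:
        from scipy.spatial.transform import Rotation as Ro
        return Ro.from_quat(np.r_[R[1:],R[0]]).as_matrix()
    return R.reshape(3,3)
def cloud(name,dep):
    c=viewer.calibration(name); h,w=dep.shape
    u,v=np.meshgrid(np.arange(w),np.arange(h))
    p=cv2.undistortPoints(np.stack([u,v],-1).reshape(-1,1,2).astype(np.float64),K(c),np.array(c["distortion"],float)).reshape(h,w,2)
    P=np.stack([p[...,0]*dep,-p[...,1]*dep,-dep],-1)
    return P@rot(c).T+np.array(c["xyz"])
E
python3 - <<'E'
from h import *
for n in ("scene","top"):
    im,d=viewer.read_camera(n); np.savez(n+".npz",im=im,d=d)
    cv2.imwrite(f"pics/{n}0.png",im[...,::-1]); print(n,viewer.calibration(n))
print(status.read_state())
E
```

```text
pics
scene {'fovy': 54.95823574798486, 'cx': 258.07158087331067, 'cy': 187.73980514837876, 'distortion': array([-0.07021143,  0.        ,  0.        ,  0.        ,  0.        ]), 'xyz': array([ 0.17410066, -0.16623721,  0.80785135]), 'rotation': array([ 0.84096114,  0.26680701, -0.13343864, -0.45143383])}
top {'fovy': 44.43128822393313, 'cx': 255.14412942396496, 'cy': 194.5365466244119, 'distortion': array([-0.14368376,  0.        ,  0.        ,  0.        ,  0.        ]), 'xyz': array([0.48959648, 0.08490436, 0.94460318]), 'rotation': array([ 0.7062276 ,  0.05159797, -0.02954458, -0.70548377])}
{'clock': 0.1, 'joints': array([ 1.12938816e+00,  4.91534770e-01,  1.55932438e+00, -1.10490651e-05,
        1.09171795e+00, -1.05599350e-01]), 'joint_vel': array([ 0.00108236, -0.00217071, -0.0014248 , -0.00072262,  0.00071764,
       -0.00051041]), 'effort': array([ 3.35088560e-03, -6.13628268e+01, -2.58604091e+01,  6.93586003e-02,
        4.70790337e-02, -5.08099981e-05]), 'ee_pos': array([0.20586278, 0.58993622, 0.22512022]), 'eef_rot': array([-1.28233533e-04,  1.67114063e-01,  9.85937446e-01, -4.75251132e-04]), 'wrist_force': array([0.62663154, 0.70307123, 0.55560405]), 'moment': array([-0.03249547,  0.03890562, -0.01570173]), 'grip_force': 0.0, 'gripper_width': 0.09491166257085219}
```

View pics/scene0.png

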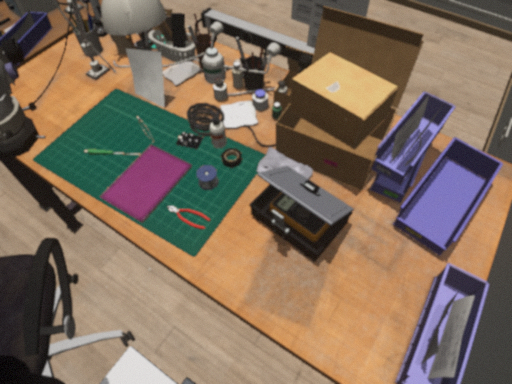

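View pics/top0.png

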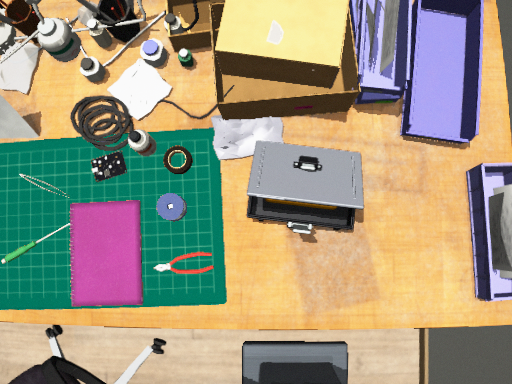

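The top view shows the case with its half-open grey lid at (305,175), the catch at (307,163) and the hasp leaning out at (299,228). The scene view agrees, with the lid at (310,195) and the hasp at (278,220). The bystanders are to the left: spool (171,207), tape (178,160) and cutters (185,263) in the top view.

```bash
python3 - <<'E'
from h import *
z=np.load("top.npz"); im=z["im"]; P=cloud("top",z["d"])
m=np.zeros(im.shape[:2],bool); m[135:215,240:370]=1
hsv=cv2.cvtColor(im,cv2.COLOR_RGB2HSV)
g=m&(hsv[...,1]<60)&(hsv[...,2]>80)&(P[...,2]>0.055)&(P[...,2]<.25)
n,l,s,_=cv2.connectedComponentsWithStats(g.astype(np.uint8)); k=1+s[1:,4].argmax(); g=l==k
Q=P[g]; A=np.c_[Q[:,:2],np.ones(len(Q))]; w=np.ones(len(Q),bool)
for _ in range(5):
    co=np.linalg.lstsq(A[w],Q[w,2],rcond=None)[0]; r=Q[:,2]-A@co; w=abs(r)<.004
nrm=np.r_[-co[:2],1]; nrm/=np.linalg.norm(nrm)
yaw=np.arctan2(nrm[1],nrm[0]); print("px",g.sum(),w.sum(),"plane",co,"res",r[w].std(),"tilt",np.arccos(nrm[2]),"az",yaw)
box=cv2.minAreaRect(np.argwhere(g)[:,::-1].astype(np.float32)); cs=cv2.boxPoints(box)
# corners on plane by ray casting
c=viewer.calibration("top")
def ray(c,uv):
    p=cv2.undistortPoints(np.array(uv,float).reshape(-1,1,2),K(c),np.array(c["distortion"],float)).reshape(-1,2)
    return np.c_[p[:,0],-p[:,1],-np.ones(len(p))]@rot(c).T
ct=max(cv2.findContours(g.astype(np.uint8),0,2)[0],key=cv2.contourArea); cs=cv2.approxPolyDP(ct,6,True).reshape(-1,2)
R=ray(c,cs);o=np.array(c["xyz"]);
t=(co[2]+co[:2]@o[:2]-o[2])/(R[:,2]-R[:,:2]@co[:2]); print(np.c_[cs,np.round(o+R*t[:,None],4)])
# hasp
for nme,(a,b,cc,d) in {"top":(214,240,280,320)}.items():
    sub=P[a:b,cc:d]; 
    print(np.round(sub[::2,4:34:3,2]*1000).astype(int)); print(hsv[a:b:2,cc+4:d-6:3,2]); 
    print(P[220,300],P[232,300])
for p in [(230,299),(221,288),(223,350)]: print(p,P[p])
E
python3 - <<'E'
import cv2
a=cv2.imread('pics/top0.png')[130:245,235:375]; b=cv2.imread('pics/scene0.png')[155:265,235:375]
import numpy as np
a=cv2.resize(a,(790,590),interpolation=2)[-300:]; b=cv2.resize(b,(790,600),interpolation=2)[150:450]
cv2.imwrite('pics/c0.png',np.vstack([a,b]))
E
```

```text
px 6039 5824 plane [-0.73290237  0.08827543  0.56062587] res 0.001351708298516555 tilt 0.635905881854082 az -0.11986893157673384
[[ 2.560e+02  1.410e+02  6.951e-01  1.113e-01  6.100e-02]
 [ 2.480e+02  1.950e+02  5.810e-01  1.222e-01  1.456e-01]
 [ 3.630e+02  2.070e+02  5.604e-01 -7.480e-02  1.433e-01]
 [ 3.580e+02  1.520e+02  6.737e-01 -8.450e-02  5.940e-02]]
[[  4   7   6   5   2   4   3   6   4   7]
 [  4   3   6   2   2   3   3   5   4   5]
 [ 49  51   8   2   4   4   6   5   5   6]
 [ 47  50  50  50  51  53  49   5   4   2]
 [  1   0  71  54  57  59  58  56  48  52]
 [  3  30  67  75  69  68  69  67  60  55]
 [  1  35  70  95  98  95  87  82  70  71]
 [ -3   2   3 109 122 117 111 107 104   0]
 [  0   1   0 138 139 139 137 140 129  -2]
 [  1   0   1   0 137 136 139 138 141   1]
 [  1  -1   2   3   2  -1   4  -2   1   0]
 [ -1  -3  -2   0  -1  -4  -3   1   2  -2]
 [  3   1   0  -2   0  -3   1  -1   0  -1]]
[[ 82  82  81  80  79  76  37  37  35  36]
 [ 84  80  80  80  81  78  82  80  77  80]
 [ 44  40  58  79  79  77  79  79  79  76]
 [ 48  30  23  56  59  51  44  48  77  80]
 [121  36 246  77  76  54  28  19  38  59]
 [147 167 244 161 189 208 208 132  82 172]
 [236  46 217  79  79  80  73  76 189 206]
 [242 208 103  76  88  80  80  76 200 175]
 [243 231 198 227 249 235 224 158  97 131]
 [244 229 206 175 158 206 228 241 250 114]
 [243 233 208 216 213 175 126 130 116 124]
 [243 218 206 208 213 209 125 129 124 122]
 [246 234 227 227 213 212 128 127 122 124]]
[0.54393471 0.02753535 0.05051517] [0.51795251 0.03346679 0.1409632 ]
(230, 299) [0.52144286 0.03502442 0.13890132]
(221, 288) [0.54171801 0.05056761 0.05598923]
(223, 350) [ 0.53817315 -0.06797377  0.04892573]
```

View pics/c0.png

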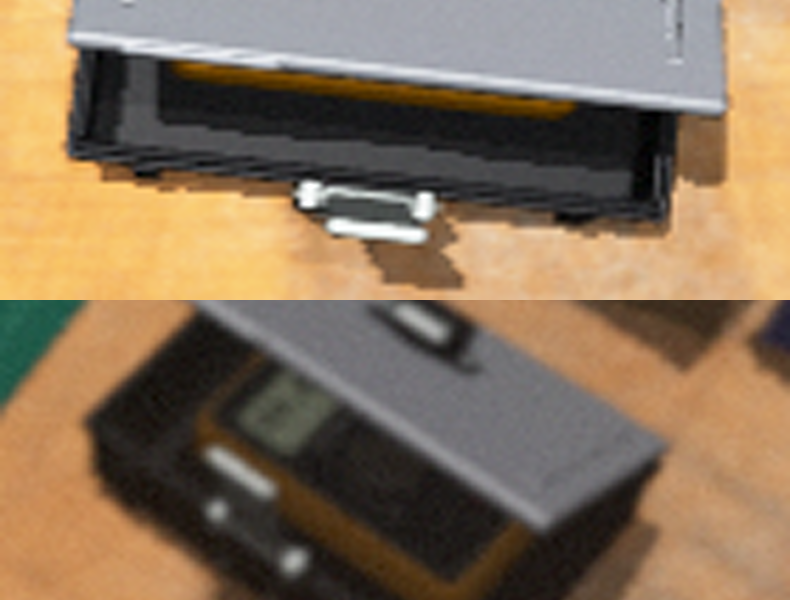

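Case centre is about (0.608, 0.0205) with yaw about -0.108, lid at 0.636 rad, hasp at about 1.73 rad. I'm moving above the lid, left of the catch.

Request:
{"api": "jog_arm", "payload": {
  "plan": [
    [-2,-1.3,0,0,0,-0.5,0],
    [-4,-2.6,0,0,0,-1,0],
    [-6,-3.9,0,0,0,-1.5,0],
    [-8,-5.3,0,0,0,-2.18,0],
    [-9.5,-6.3,0,0,0,-2.18,0]
  ]
}}

```text
clock: 0.72
ee_pos: [0.3959, 0.3396, 0.2256]
eef_rot: [-0.0, 0.053, 0.999, -0.0]
wrist_force: [1.9, 0.2, 0.2]
gripper_width: 0.0506
grip_force: 0.0
```

Request:
{"api": "jog_arm", "payload": {
  "plan": [
    [-1.3,-1.4,0,0,0,0,0],
    [-2.7,-2.9,0,0,0,0,0],
    [-4.1,-4.4,0,0,0,0,0],
    [-5.5,-5.9,0,0,0,0,0],
    [-6.85,-7.35,0,0,0,0,0]
  ]
}}

```text
clock: 1.35
ee_pos: [0.5767, 0.0982, 0.2255]
eef_rot: [-0.0, 0.054, 0.999, 0.0]
wrist_force: [0.5, 0.7, 0.6]
gripper_width: 0.0023
grip_force: 0.0
```

Request:
{"api": "jog_arm", "payload": {
  "plan": [
    [0,0,0,0,0,0,0],
    [0,0,0,0,0,0,0]
  ]
}}

```text
clock: 1.6
ee_pos: [0.5753, 0.1002, 0.2252]
eef_rot: [-0.001, 0.054, 0.999, 0.0]
wrist_force: [-0.9, -0.2, 0.4]
gripper_width: 0.0003
grip_force: 0.0
```

Request:
{"api": "jog_arm", "payload": {
  "plan": [
    [-0.7,-0.7,0.7,0,0,0,0],
    [-0.7,-0.7,1.6,0,0,0,0],
    [-0.7,-0.7,2.4,0,0,0,0],
    [-0.7,-0.7,2.8,0,0,0,0],
    [-0.7,-0.7,3.2,0,0,0,0]
  ]
}}

```text
clock: 2.22
ee_pos: [0.5943, 0.0779, 0.1297]
eef_rot: [0.0, 0.053, 0.999, 0.0]
wrist_force: [-0.3, -0.5, 0.7]
gripper_width: 0.0003
grip_force: 0.3
```

Request:
{"api": "jog_arm", "payload": {
  "plan": [
    [0,0,0.4,0,0,0,0],
    [0,0,0.8,0,0,0,0],
    [0,0,1.2,0,0,0,0],
    [0,0,1.5,0,0,0,0],
    [0,0,1.7,0,0,0,0]
  ]
}}

```text
clock: 2.85
ee_pos: [0.5943, 0.0769, 0.078]
eef_rot: [-0.0, 0.054, 0.999, 0.0]
wrist_force: [-0.5, 0.7, 1.0]
gripper_width: 0.0004
grip_force: 0.3
```

Request:
{"api": "jog_arm", "payload": {
  "plan": [
    [0,0,0.1,0,0,0,0],
    [0,0,0.2,0,0,0,0],
    [0,0,0.3,0,0,0,0],
    [0,0,0.3,0,0,0,0]
  ]
}}

```text
clock: 3.35
ee_pos: [0.5946, 0.077, 0.0711]
eef_rot: [0.001, 0.054, 0.999, 0.0]
wrist_force: [-4.9, -0.5, 15.9]
gripper_width: 0.0001
grip_force: 7.8
```

```bash
python3 - <<'E'
from h import *
im,d=viewer.read_camera("scene"); cv2.imwrite("pics/s1.png",cv2.resize(im[120:300,180:420,::-1],(800,600)))
print(status.read_state()["wrist_force"])
E
```

```text
[-5.24053896 -0.77295497 15.70360804]
```

View pics/s1.png

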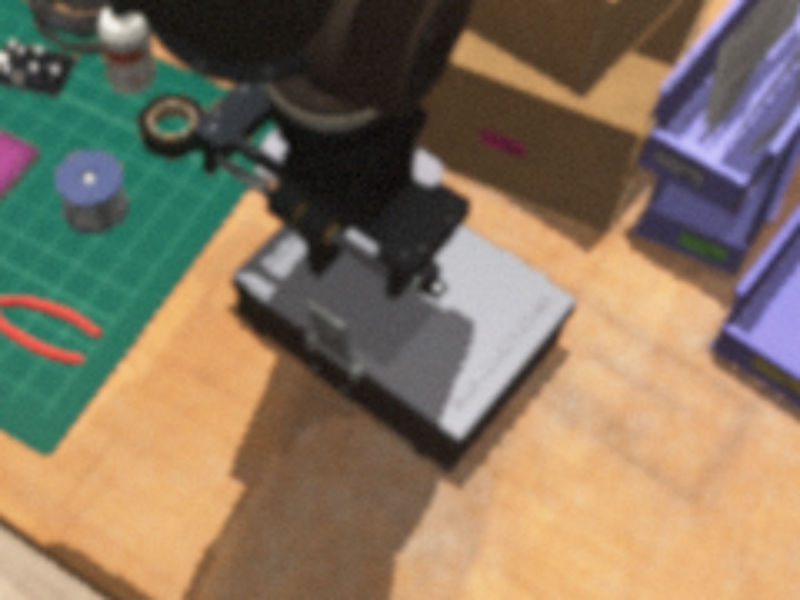

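The lid is shut under 16 N. Next I rise and go to the front of the hasp.

Request:
{"api": "jog_arm", "payload": {
  "plan": [
    [0,0,-1.6,0,0,0,0],
    [0,0,-3.4,0,0,0,0],
    [1.2,-0.3,-4.3,0,0,0,0],
    [2.5,-1.1,-4.3,0,0,0,0],
    [3.2,-1.83,-4.3,0,0,0,0]
  ]
}}

```text
clock: 4.03
ee_pos: [0.4914, 0.0325, 0.1993]
eef_rot: [0.001, 0.053, 0.999, 0.0]
wrist_force: [1.3, 0.0, 0.2]
gripper_width: 0.0002
grip_force: 0.0
```

Request:
{"api": "jog_arm", "payload": {
  "plan": [
    [0,0,0,0,0,0,0]
  ]
}}

```text
clock: 4.15
ee_pos: [0.4922, 0.032, 0.1992]
eef_rot: [0.0, 0.054, 0.999, 0.0]
wrist_force: [1.5, -0.3, 0.7]
gripper_width: 0.0002
grip_force: 0.0
```

```bash
python3 - <<'E'
from h import *
for n,s in (("scene",np.s_[170:260,230:360]),("top",np.s_[130:240,240:370])):
    im,d=viewer.read_camera(n); np.savez(n+"1.npz",im=im,d=d)
    cv2.imwrite(f"pics/{n}1.png",im[...,::-1])
    globals()[n]=cv2.resize(im[s][...,::-1],(400,300),interpolation=2)
cv2.imwrite("pics/c1.png",np.hstack([scene,top]))
s=status.read_state(); print(s["ee_pos"],s["wrist_force"])
E
```

```text
[0.49371703 0.03270466 0.19898546] [ 0.24593509 -0.21962687 -0.03423473]
```

View pics/c1.png

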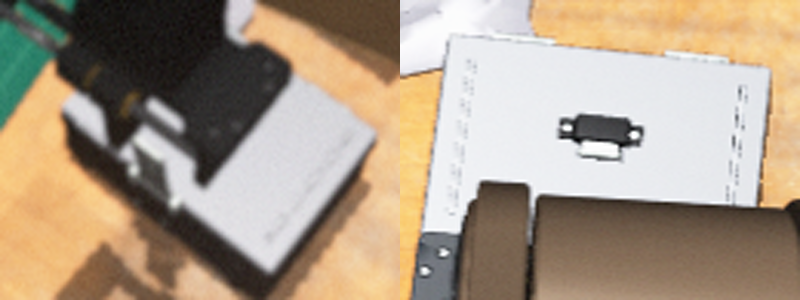

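The lid lies level. The top view shows the catch's steel nose at about (305,185), and the hasp still stands upright. I'm locating the nose to refine the centreline.

```bash
python3 - <<'E'
from h import *
z=np.load("top1.npz"); im=z["im"]; P=cloud("top",z["d"]); 
hsv=cv2.cvtColor(im,cv2.COLOR_RGB2HSV)
m=np.zeros(im.shape[:2],np.uint8); m[181:192,290:322]=1
b=((m>0)&(P[...,2]>.066)&(P[...,2]<.077)&(hsv[...,2]>120))
print(b.sum(), P[b].mean(0), P[b].min(0),P[b].max(0))
h=np.zeros_like(m); h[165:192,285:325]=1
hh=(h>0)&(hsv[...,2]<70); print("housing",hh.sum(),P[hh].mean(0))
l=np.zeros_like(m); l[140:195,245:365]=1
ll=(l>0)&(P[...,2]>.054)&(P[...,2]<.066)
print("lid z",np.median(P[ll][:,2]))
# left/right lid edge per row
for r in (150,165,180,188):
    q=P[r][ll[r]]; print(r,q[0],q[-1],(q[0]+q[-1])/2)
E
```

```text
65 [0.60903005 0.01994882 0.07483481] [0.60380394 0.0080926  0.07211859] [0.61529804 0.03232379 0.07692018]
housing 79 [0.62116442 0.01773171 0.07340812]
lid z 0.06028134650058048
150 [0.67747963 0.11319047 0.06078585] [ 0.67754623 -0.05563752  0.05956935] [0.67751293 0.02877648 0.0601776 ]
165 [0.64878325 0.11702415 0.05806051] [ 0.64826884 -0.08562875  0.06010814] [0.64852605 0.0156977  0.05908433]
180 [0.61949727 0.12066666 0.05989673] [ 0.61957359 -0.08331257  0.05831307] [0.61953543 0.01867705 0.0591049 ]
188 [0.60422921 0.12253341 0.0592811 ] [ 0.6040856  -0.08086714  0.05919189] [0.6041574  0.02083313 0.05923649]
```

Request:
{"api": "jog_arm", "payload": {
  "plan": [
    [0,0,1.3,0,0,0,0],
    [0,0,2.6,0,0,0,0],
    [0,0,2.6,0,0,0,0],
    [-0.4,0,2.6,0,0,0,0],
    [-0.85,0,2.57,0,0,0,0]
  ]
}}

```text
clock: 4.88
ee_pos: [0.5202, 0.03, 0.123]
eef_rot: [0.001, 0.054, 0.999, 0.0]
wrist_force: [0.1, 0.4, 0.4]
gripper_width: 0.0002
grip_force: 0.3
```

Request:
{"api": "jog_arm", "payload": {
  "plan": [
    [-0.4,0,0.03,0,0,0,0],
    [-0.8,0,0.13,0,0,0,0],
    [-1.23,0,0.47,0,0,0,0],
    [-1.5,0,0.85,0,0,0,0],
    [-1.6,0,0.87,0,0,0,0]
  ]
}}

```text
clock: 5.5
ee_pos: [0.566, 0.0248, 0.094]
eef_rot: [-0.001, 0.054, 0.999, 0.0]
wrist_force: [0.3, 0.7, 0.6]
gripper_width: 0.0006
grip_force: 0.0
```

```bash
python3 - <<'E'
from h import *
im,d=viewer.read_camera("scene"); cv2.imwrite("pics/s2.png",cv2.resize(im[160:270,220:367,::-1],(800,600),interpolation=2))
s=status.read_state(); p=s["ee_pos"]-[.609,.02,0]; print(s["ee_pos"],s["wrist_force"],"case",p[0]*.994-p[1]*.108,p[0]*.108+p[1]*.994)
E
```

```text
[0.5662899  0.02475232 0.09452959] [ 1.56644516  0.2083091  -0.46962056] case -0.042967094284874094 0.00011111056889407701
```

View pics/s2.png

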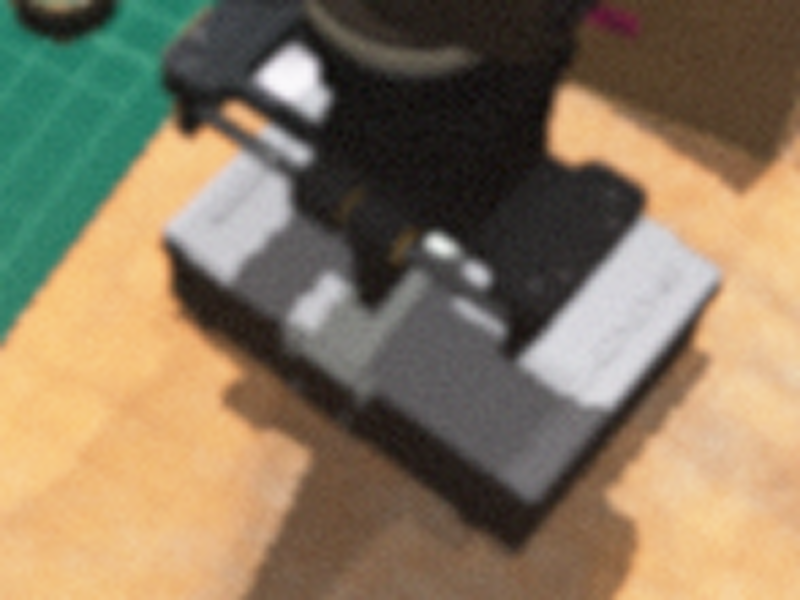

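The tongue is folded over toward the catch, with the finger on it at about (375,290). I'm centring over the pad and starting to press.

Request:
{"api": "jog_arm", "payload": {
  "plan": [
    [-0.2,0,0,0,0,0,0],
    [-0.37,0,0.05,0,0,0,0],
    [-0.37,0,0.12,0,0,0,0],
    [-0.37,0,0.2,0,0,0,0]
  ]
}}

```text
clock: 6.05
ee_pos: [0.5771, 0.0236, 0.0894]
eef_rot: [0.0, 0.054, 0.999, 0.0]
wrist_force: [0.4, 0.6, 0.4]
gripper_width: 0.0003
grip_force: 0.2
```

Request:
{"api": "jog_arm", "payload": {
  "plan": [
    [0,0,0.06,0,0,0,0],
    [0,0,0.12,0,0,0,0]
  ]
}}

```text
clock: 6.3
ee_pos: [0.5773, 0.0237, 0.0865]
eef_rot: [0.0, 0.054, 0.999, 0.0]
wrist_force: [-3.2, -0.1, 13.4]
gripper_width: 0.0004
grip_force: 7.0
```

Request:
{"api": "jog_arm", "payload": {
  "plan": [
    [0,0,0.05,0,0,0,0],
    [0,0,0.1,0,0,0,0]
  ]
}}

```text
clock: 6.55
ee_pos: [0.5776, 0.0236, 0.0835]
eef_rot: [0.001, 0.054, 0.999, 0.0]
wrist_force: [0.4, -0.6, 3.6]
gripper_width: 0.0002
grip_force: 1.4
```

The force rose to 13 N and then dropped, so the tongue is past the catch. Continuing to the stop.

Request:
{"api": "jog_arm", "payload": {
  "plan": [
    [0,0,0.06,0,0,0,0],
    [0,0,0.12,0,0,0,0]
  ]
}}

```text
clock: 6.8
ee_pos: [0.577, 0.0237, 0.079]
eef_rot: [-0.0, 0.054, 0.999, 0.0]
wrist_force: [-1.8, -0.3, 8.8]
gripper_width: 0.0008
grip_force: 4.6
```

Request:
{"api": "jog_arm", "payload": {
  "plan": [
    [0,0,0.04,0,0,0,0],
    [0,0,0.04,0,0,0,0]
  ]
}}

```text
clock: 7.05
ee_pos: [0.577, 0.0237, 0.0788]
eef_rot: [-0.0, 0.054, 0.999, 0.0]
wrist_force: [-4.0, -0.2, 12.7]
gripper_width: 0.0002
grip_force: 6.4
```

Request:
{"api": "jog_arm", "payload": {
  "plan": [
    [0,0,0.04,0,0,0,0],
    [0,0,0.08,0,0,0,0],
    [0,0,0.08,0,0,0,0],
    [0,0,0.08,0,0,0,0]
  ]
}}

```text
clock: 7.55
ee_pos: [0.5771, 0.0237, 0.078]
eef_rot: [0.001, 0.054, 0.999, -0.0]
wrist_force: [-9.0, 0.5, 32.0]
gripper_width: 0.0006
grip_force: 15.9
```

```bash
python3 - <<'E'
from h import *
im,d=viewer.read_camera("scene"); cv2.imwrite("pics/s3.png",cv2.resize(im[140:270,170:343,::-1],(800,600),interpolation=2))
s=status.read_state(); print(s["ee_pos"],s["wrist_force"])
E
```

```text
[0.57709712 0.02367042 0.07803771] [-9.46537614  0.91088389 31.86436627]
```

View pics/s3.png

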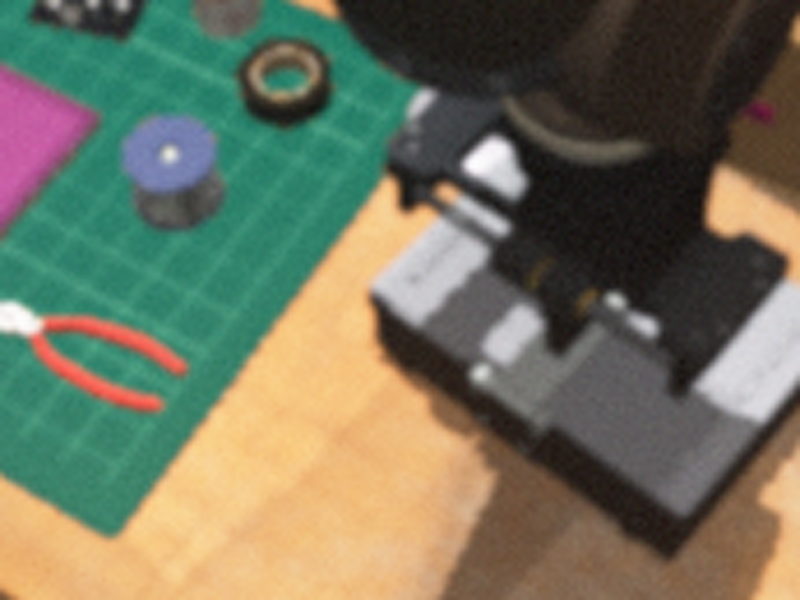

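The tongue lies flat over the lid at about (545,370), the finger is pressing it at a steady 32 N, and the bystanders have not moved. Handing in.

```bash
python3 -c "
from cell import finish_job; print(finish_job())"
```

```text
the job is handed in; nothing more can be done
None
```

The lid is shut, the hasp snapped past its catch and lies flat, and the job was handed in at about 7.6 s with the finger still pressing the tongue at about 32 N and the spool, tape and cutters untouched.

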